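Sort drive parts into the cam lift's tray and hold it raised

TASK

Put the two loose wheels in the blue bin and the loose gear motor in the orange bin of the little cam lift, then swing the lift's red-handled lever up to the point where the tray stands highest and keep holding it there with the gripper, because it springs back if let go, while I photograph the kit: finish while still holding the handle. Leave the other things on the bench where they are.

Things in the scene. Friction and masses are not known exactly. Their poses are not given: they have to be found in the camera images.
- wheel_a_center (a point): Centre (half-way up) of a loose small robot wheel: black tyre, blue rim, diameter 46 mm, 24 mm high, lying flat on the bench; its z axis is the wheel's axle.
- wheel_b_center (a point): Centre of the second loose wheel, the same as the first.
- motor_center (a point): Centre (half-way up) of the loose gear motor: a yellow gearbox block 40 mm long, 22 mm wide, 20 mm high, lying on the bench, with a silver can of diameter 19 mm that goes on from its end to make 65 mm in all. x runs along its length towards the silver end, y across its 22 mm width, z up. This point is 24 mm from the yellow end face.
- blue_bin (a point): Centre of the inner floor of the blue bin, the one farther from the lever. Bins are open on top, 130 mm inside along x, 122 mm inside along y, walls 4 mm thick and 32 mm high above this floor. x and y run along the walls, z up; the other bin lies to -y. Both are fixed on the tray of the cam lift and rise and sink with it; with the lever down this floor is about 82 to 89 mm above the bench.
- orange_bin (a point): Centre of the inner floor of the orange bin, the one next to the lever, 132 mm from the blue one; same size and axes.
- shaft (a point): Point on the axis of the lift's cam shaft, 45 mm above the bench, in the middle of the red handle's length; y runs along the shaft (towards the bins), x is level and square to it, away from the robot. The red handle's centre moves on a circle of radius 100 mm round this point, in the plane of this x and z.
- lever_grip (a point): Centre of the red handle at the end of the cam lever: a round bar, diameter 16 mm, 75 mm long, parallel to the shaft, sticking out sideways from a flat steel arm that starts 40 mm from this point on the tray side. With the handle down it is 40 to 95 mm above the bench and free on all sides; it may turn in the grip.
- lever (a joint): Angle of the cam lever in rad: 0 when the arm is level, its handle towards the robot (-x of shaft), growing as the handle rises, up to a stop at 2.4. It starts at about 0.2 to 0.5 and may sink to its stop at -0.05 when the tray is loaded. The tray is highest at 1.57, with the arm straight up, and sinks beyond. A spring drives the lever back down: 2 to 4 N at the handle hold it at the top.
- tray (a joint): Rise of the tray in m: 0 with the lever level, 20 mm x sine of the lever's angle, so 0.020 at the highest point.
- car: Bystander: four-wheeled robot car, 200 x 140 x 90 mm, origin under its middle.
- screwdriver_grip (a point): Bystander: green-handled screwdriver lying on the bench, this point on its handle; x runs along it towards the tip.
- multimeter: Bystander: yellow multimeter lying flat, 140 x 75 x 36 mm, origin under its middle.
- spool: Bystander: grey spool lying flat, diameter 110 mm, 45 mm high, origin under its middle.
- mug: Bystander: white mug, diameter 76 mm, 90 mm high, origin under its middle.
Things that resemble listed ones, but are neither listed nor needed, are in the scene too. Leave any brown look-alike of the part that bears wheel_b_center alone. What is shaped like the part that bears wheel_a_center but pink is not meant.

How it is judged:
By the outcome, as a careful person would: the job done as asked, in the order asked, and still so for the second after the job is handed in, while the arm keeps its last pose, push and grip.
It also fails if it takes over 72 s, if anything falls off the work surface, if the arm or the gripper's body presses on something with over 40 N, if the wrist force passes 120 N, or if a joint passes its speed limit or range.

ROBOT

A 6-joint arm with a two-finger parallel gripper is mounted at the origin on the work surface. World frame = base frame: x ahead of the robot, y to its left, z up, the work surface at z = 0. Lengths are in m, angles in rad, forces in N, time in s.
With the tool pointing down it reaches from about 0.4 to 0.825 m from the base axis. Payload 7 kg.
Tool frame: the origin (TCP) lies at the centre of the arm's flange, where the gripper is bolted on; the fingertips stand 178 mm ahead of it and the grasp point (between the pads) lies 159 mm ahead of it; z points along the fingers, y is the direction in which the jaws open and shut (so a half turn about z gives the same grasp; the last joint's range is limited). The gripper opens to 88 mm and grips with 3 to 60 N. Pads are 19 mm wide; open, the fingers measure 130 mm over their backs; the gripper's body (78 mm by 193 mm) begins 47 mm behind the grasp point.
Start: joints at [1.501, 0.359, 0.012, 0, -1.224, -0.288], TCP at [0.236, 0.632, 0.405] pointing down, gripper open.
Joint ranges: [-3.07, 3.07], [-1.43, 2.12], [-1.02, 1.25], [-3.03, 1.67], [-3.05, -0], [-3.03, 3.03]. Speed limits (rad/s): [2.39, 2.39, 3.01, 3.14, 3.14, 3.14].

INTERFACE

Orientations are given as [roll, pitch, yaw] about the fixed x, y, z axes, in that order (R = Rz(yaw) Ry(pitch) Rx(roll)).
In Python, from station import * gives the robot as it stands.
- The arm moves only by the tool send_rows, never from a script. Its argument "motion" is a list of rows, each an object with "offset": the shift along the tool's x, y, z in cm, a list of three; "turn": the turn about the tool's z in degrees. In form: [{"offset": [x, y, z], "turn": turn}, ...]. A call has 1 to 8 rows; each row is the pose to reach, as a shift and turn from the pose commanded when the call began, along the tool's axes at that moment; what a row does not reach only later rows make up. A row lasts 1/10 s, in which the tool goes at most 50 mm and 8.59 degrees, less where a joint would pass 70% of its speed; a pose out of reach is approached as far as the arm can. A call with a gripper value outside its range is refused whole. "hand" is the opening, from -1 (shut) to 1 (fully open), set as the call begins (left out, the last holds). The fingers move at their own pace and stop on an object; "squeeze" is the grip in N (left out, the last holds). Time passes only in rows, so rows that repeat a pose let the fingers close. It gives the time, the measured TCP pose, the force and the opening at its end, in the units of the state.
- get_state(): the state, without advancing time (a new reading comes with each control period).
- grab_frame(name): name is "side" or "top"; returns a dict with "frame" (384x512x3 uint8, blue, green, red), "range_z" (384x512 float32, m along the optical axis (not along the pixel's ray), 0 where there is no reading), "vertical_fov" (degrees; the focal length in pixels is half the picture's height over the tangent of half this angle, whatever the lens; pixels are square), "cx", "cy" (the principal point, pixels), "cam_to_world" (4x4, takes a point from camera to world coordinates). Camera axes: x right, y up, looking along -z (the intrinsics and any distortion apply to the point x, -y, -z); pixel columns grow to the right and rows downward; lengths in m; the calibration is good to about 2 mm. A picture is of the moment at which its call begins.
- job_done(): hands the job in, once; it reports no verdict.
The state is a dict: "t": time; "q": joint angles; "qd": joint speeds; "joint_efforts": joint torques, N m; "eef_pos": TCP position; "ee_rot": TCP orientation; "force": force on the tool from outside, world axes, zero at the start; "moment": the same for the moment, N m; "width": finger opening in m.
Only numpy, scipy, OpenCV 4.12 (cv2) and the standard library are available. Lean on these libraries where they do the work, as an engineer would, in place of code of your own. Each camera call takes 0.05 s, during which the arm holds its last target. There are 200 camera calls.

## Working session

There is one attempt and no reset: what is moved stays moved. The work goes in short steps, Python scripts to look and compute and a tool call to move; the robot and the scene stay as the last step left them, time stands still between calls to the robot, and variables do not carry over. Pictures are saved under pics/ and viewed, about 8 in all and at most 12, crops included, and the job is handed in when it is done.

Besides the shell and the picture viewer there is one more tool, called after ">>>" as name(argument=value, ...), one argument or row to a line, values as JSON. send_rows: Moves the arm, as the interface text tells. Its arguments: {"type":"object","properties":{"motion":{"type":"array"},"hand":{"type":"number"},"squeeze":{"type":"number"}},"required":["motion"]}

```bash
ls; mkdir -p pics
cat > h.py <<'E'
import numpy as np, cv2
from station import *
def cam(n):
    f=grab_frame(n); f['f']=192/np.tan(np.radians(f['vertical_fov'])/2); return f
def pts(f):
    d=f['range_z'];v,u=np.mgrid[0:384,0:512]
    X=(u-f['cx'])/f['f']*d;Y=-(v-f['cy'])/f['f']*d
    P=np.stack([X,Y,-d,np.ones_like(d)],-1)@np.array(f['cam_to_world']).T
    P=P[...,:3].copy();P[d==0]=np.nan;return P
def ray(f,u,v,z):
    T=np.array(f['cam_to_world']);r=T[:3,:3]@np.array([(u-f['cx'])/f['f'],-(v-f['cy'])/f['f'],-1])
    o=T[:3,3];return o+r*(z-o[2])/r[2]
E
python3 - <<'E'
from h import *
s=get_state();print(s)
ims=[]
for n in('top','side'):
    f=cam(n);print({k:v for k,v in f.items() if k not in('frame','range_z')})
    cv2.imwrite(f'pics/{n}0.png',cv2.resize(f['frame'],(800,600),interpolation=cv2.INTER_CUBIC))
    np.savez(f'{n}0.npz',P=pts(f),img=f['frame'])
E
```

```text
pics
{'t': 0.0, 'q': array([ 1.50111546e+00,  3.59387432e-01,  1.10555837e-02, -3.59637860e-04,
       -1.22411591e+00, -2.88133647e-01]), 'qd': array([ 4.32568463e-04,  9.61996507e-05, -9.52668993e-04,  5.88265889e-04,
        8.45896316e-04,  3.21987734e-04]), 'joint_efforts': array([-1.50132011e-03, -5.82716990e+01,  2.93045533e+01,  6.99728429e+00,
        6.91508059e-03, -1.49643656e-04]), 'eef_pos': array([0.23631323, 0.63206795, 0.40371896]), 'ee_rot': array([ 3.13991322e+00, -1.45178823e-04, -3.57936863e-01]), 'force': array([ 0.79340724, -0.13047084, -1.20713697]), 'moment': array([-0.02900419, -0.05445773,  0.00115259]), 'width': 0.0878870535825829}
{'vertical_fov': 56.583599403268835, 'cx': 252.19271575822253, 'cy': 187.98109382919088, 'cam_to_world': array([[ 0.0140962 ,  0.99518173, -0.09702893,  0.49202298],
       [-0.99980087,  0.01265743, -0.01542786,  0.00173644],
       [-0.01412538,  0.09722708,  0.99516198,  1.11766898],
       [ 0.        ,  0.        ,  0.        ,  1.        ]]), 'f': np.float64(356.70499038630646)}
{'vertical_fov': 47.34092211093477, 'cx': 253.85352285190567, 'cy': 191.91685344552462, 'cam_to_world': array([[-0.93246192,  0.2507905 , -0.26003633,  0.2694755 ],
       [-0.36126391, -0.64376542,  0.67457725,  0.83277155],
       [ 0.00177517,  0.72295934,  0.6908883 ,  0.91718958],
       [ 0.        ,  0.        ,  0.        ,  1.        ]]), 'f': np.float64(438.0016097702748)}
```

View pics/top0.png

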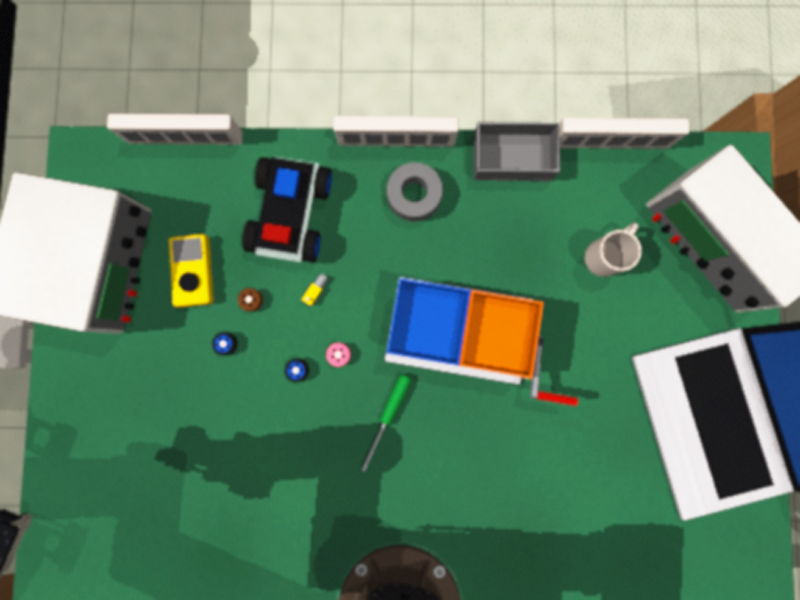

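View pics/side0.png

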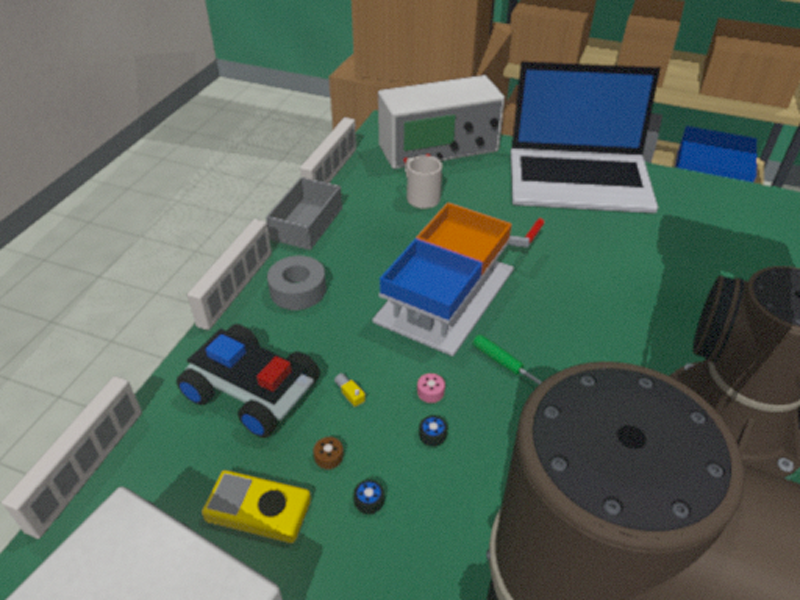

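The top view shows the two blue-rim wheels at (223,343) and (296,370), the brown look-alike at (249,299), the pink one at (338,354) and the motor at (314,290). The bins are at (430,320) and (503,335), and the red handle is at (557,398). The side view agrees.

Run:
```python
from h import *
for n,W in(('top',{'wA':(223,343),'wB':(296,370),'mot':(314,290),'pink':(338,354),'brown':(249,299)}),('side',{'wA':(369,495),'wB':(433,430),'mot':(350,389),'pink':(431,388),'brown':(328,452)})):
    D=np.load(n+'0.npz');P=D['P'];img=D['img'];hsv=cv2.cvtColor(img,cv2.COLOR_BGR2HSV)
    print(n,'bench z',np.nanmedian(P[250:270,190:220,2]) if n=='top' else '')
    for k,(u,v) in W.items():
        u=int(u*.64);v=int(v*.64);c=P[v,u]
        m=(np.hypot(P[...,0]-c[0],P[...,1]-c[1])<.045)&(P[...,2]>.010)&(P[...,2]<.04)
        q=P[m];top=q[q[:,2]>np.percentile(q[:,2],60)-.004]
        r=cv2.minAreaRect(q[:,:2].astype(np.float32)*1000)
        print(k,m.sum(),'mean',top.mean(0).round(4),'zmax',np.percentile(q[:,2],95).round(4),r)
        if k=='mot':
            y=m&cv2.inRange(hsv,(20,120,90),(35,255,255)).astype(bool); print(' yellow',P[y].mean(0).round(4),y.sum(),'other',P[m&~y].mean(0).round(4))
    for k,lo,hi in(('blue',(105,150,60),(125,255,255)),('orange',(8,180,120),(18,255,255)),('red',(0,180,100),(5,255,255)),('red2',(175,180,100),(180,255,255))):
        m=cv2.inRange(hsv,lo,hi).astype(bool)&(P[...,2]>.03)&(P[...,2]<.2)&(P[...,1]<.06)&(P[...,0]<.65)&(P[...,1]>-.4)
        q=P[m]
        if len(q)<5: continue
        print(k,len(q),q.mean(0).round(4),cv2.minAreaRect(q[:,:2].astype(np.float32)*1000),np.percentile(q[:,2],[5,25,50,75,95]).round(4))
        if 'red' in k: 
            i=np.argsort(q[:,1]);print(q[i[:6]].round(3).mean(0),q[i[-6:]].mean(0).round(3))
        else:
            fl=q[q[:,2]<np.percentile(q[:,2],20)+.008]; print(' floor',len(fl),fl.mean(0).round(4),cv2.minAreaRect(fl[:,:2].astype(np.float32)*1000))
            rim=q[q[:,2]>np.percentile(q[:,2],97)-.006];print(' rim',len(rim),cv2.minAreaRect(rim[:,:2].astype(np.float32)*1000),rim[:,2].mean())
```

```text
top bench z -0.0006498963220658016
wA 190 mean [0.4984 0.3529 0.0239] zmax 0.0271 ((498.7788391113281, 352.9889831542969), (43.048954010009766, 44.78557586669922), 1.5708907842636108)
wB 182 mean [0.4486 0.2084 0.024 ] zmax 0.0268 ((448.51983642578125, 207.54986572265625), (43.40940475463867, 44.04586410522461), 48.94443893432617)
mot 141 mean [0.6054 0.1787 0.0189] zmax 0.0233 ((609.6219482421875, 176.20388793945312), (22.29490089416504, 63.680938720703125), 56.6909294128418)
 yellow [0.5984 0.1825 0.0191] 91 other [0.6232 0.1673 0.0165]
pink 180 mean [0.4806 0.1268 0.0238] zmax 0.0267 ((480.6472473144531, 126.85408020019531), (42.69537353515625, 45.11660385131836), 1.3214685916900635)
brown 182 mean [0.5864 0.3055 0.0237] zmax 0.0271 ((585.828857421875, 305.01019287109375), (43.88168716430664, 43.312416076660156), 1.1727509498596191)
blue 2178 [ 0.5438 -0.0452  0.0861] ((543.6583251953125, -43.22108459472656), (129.08218383789062, 136.91000366210938), 81.27324676513672) [0.0799 0.0818 0.0832 0.0848 0.1141]
 floor 1918 [ 0.5426 -0.0455  0.0829] ((543.1099243164062, -42.7178039550781
[... 2136 characters left out ...]
11437748682276362
orange 1176 [ 0.522  -0.2006  0.0931] ((521.6329956054688, -175.1320037841797), (133.41961669921875, 137.27645874023438), 81.4529800415039) [0.082  0.0839 0.086  0.1046 0.116 ]
 floor 747 [ 0.5264 -0.1977  0.0846] ((527.303466796875, -196.16778564453125), (92.60240173339844, 118.98453521728516), 80.41438293457031)
 rim 194 ((522.0518798828125, -174.25730895996094), (131.51182556152344, 136.86944580078125), 81.30702209472656) 0.11478850881703803
red 52 [ 0.4042 -0.2832  0.0746] ((404.0414733886719, -284.56243896484375), (70.21253967285156, 10.466519355773926), 78.58943939208984) [0.0686 0.0728 0.0752 0.0765 0.079 ]
[ 0.4        -0.313       0.07283333] [ 0.409 -0.254  0.075]
```

```bash
cat >> h.py <<'E'
from scipy.spatial.transform import Rotation as Rn
def go(x,y,zg,yaw,frm=None):
    """offset (cm) and turn (deg) from pose (pos,yaw deg), default measured; zg = grasp point height"""
    s=get_state() if frm is None else None
    p=s['eef_pos'] if s else np.array(frm[0]); w=np.degrees(s['ee_rot'][2]) if s else frm[1]
    R=Rn.from_euler('xyz',[np.pi,0,np.radians(w)]).as_matrix()
    return (R.T@(np.array([x,y,zg+.159])-p)*100).round(2),round(-((yaw-w+180)%360-180),1)
E
cat > t.py <<'E'
A=(.498,.354);B=(.4485,.2095);M=(.602,.1825);O=(.523,-.174);BL=(.543,-.0437)
import numpy as np
tx=np.array([.9885,-.151]);ty=np.array([.151,.9885])
E
python3 - <<'E'
from h import *
from t import *
print(go(*A,.10,-20.5),go(*A,.022,-20.5))
for n in('top','side'):
    P=np.load(n+'0.npz')['P']
    for yaw in(-32,):
        R=Rn.from_euler('xyz',[np.pi,0,np.radians(yaw)]).as_matrix()
        L=(P-np.array([*M,0]))@R
        m=(abs(L[...,0])<.06)&(abs(L[...,1])<.115)&(P[...,2]>.045)&(P[...,2]<.2)
        print(n,m.sum(),L[m][:5].round(3),P[m][:5].round(3))
        m=(abs(L[...,0])<.025)&(abs(L[...,1])<.08)&(P[...,2]>.012)&(abs(L[...,1])>.02); print(m.sum())
E
```

```text
(array([34.25, 16.88, 14.48]), np.float64(-0.0)) (array([34.25, 16.88, 22.28]), np.float64(-0.0))
top 220 [[ 0.057 -0.114 -0.089]
 [ 0.058 -0.111 -0.09 ]
 [ 0.06  -0.109 -0.088]
 [ 0.052 -0.115 -0.09 ]
 [ 0.054 -0.111 -0.093]] [[0.71  0.249 0.089]
 [0.71  0.246 0.09 ]
 [0.711 0.244 0.088]
 [0.707 0.252 0.09 ]
 [0.707 0.248 0.093]]
0
side 322 [[ 0.06  -0.083 -0.093]
 [ 0.058 -0.085 -0.092]
 [ 0.057 -0.082 -0.091]
 [ 0.057 -0.08  -0.089]
 [ 0.06  -0.037 -0.058]] [[0.697 0.221 0.093]
 [0.696 0.223 0.092]
 [0.694 0.222 0.091]
 [0.693 0.22  0.089]
 [0.673 0.182 0.058]]
0
```

>>> send_rows(
  motion=[
    {"offset": [4.3,4.2,4],"turn": 0},
    {"offset": [8.6,8.4,8],"turn": 0},
    {"offset": [12.9,12.6,12],"turn": 0},
    {"offset": [17.2,16.8,14],"turn": 0},
    {"offset": [25,16.8,14],"turn": 0},
    {"offset": [34.3,16.9,14.5],"turn": 0},
    {"offset": [34.3,16.9,14.5],"turn": 0},
    {"offset": [34.3,16.9,14.5],"turn": 0},
  ],
  hand=1,
  squeeze=15,
)

```text
t: 0.9
eef_pos: [0.4731, 0.3687, 0.2641]
ee_rot: [3.141, 0.0, -0.357]
force: [-0.3, 1.6, 0.1]
width: 0.0874
```

Run:
```python
from h import *
from t import *
print(go(*A,.022,-20.5), get_state()['eef_pos'])
for n in('top','side'):
    P=np.load(n+'0.npz')['P']
    for yaw in(-32,-22,-42,-50):
      for dx in (0,-.008):
        R=Rn.from_euler('xyz',[np.pi,0,np.radians(yaw)]).as_matrix()
        c=np.array(M)+dx*np.array([.85,-.53])
        L=(P-np.array([*c,0]))@R
        m=(abs(L[...,0])<.12)&(abs(L[...,1])<.2)&(P[...,2]>.06)&(P[...,2]<.12)
        q=L[m]; d=np.maximum(abs(q[:,0])-.039,abs(q[:,1])-.0965); i=d.argmin();print(n,yaw,dx,d[i].round(4),q[i].round(3))
```

```text
(array([2.84, 0.5 , 8.31]), np.float64(0.0)) [0.47312743 0.36865587 0.26408139]
top -32 0 -0.005 [ 0.034 -0.09  -0.067]
top -32 -0.008 -0.0002 [ 0.039 -0.096 -0.065]
top -22 0 0.0045 [ 0.044 -0.098 -0.065]
top -22 -0.008 0.0116 [ 0.049 -0.108 -0.067]
top -42 0 -0.0133 [ 0.024 -0.083 -0.07 ]
top -42 -0.008 -0.0089 [ 0.03  -0.088 -0.067]
top -50 0 -0.0176 [ 0.021 -0.075 -0.066]
top -50 -0.008 -0.0126 [ 0.026 -0.083 -0.068]
side -32 0 -0.0062 [ 0.033 -0.088 -0.068]
side -32 -0.008 -0.0005 [ 0.038 -0.095 -0.068]
side -22 0 0.0048 [ 0.043 -0.101 -0.067]
side -22 -0.008 0.011 [ 0.05  -0.104 -0.067]
side -42 0 -0.0146 [ 0.024 -0.082 -0.067]
side -42 -0.008 -0.0092 [ 0.03  -0.086 -0.071]
side -50 0 -0.0188 [ 0.018 -0.078 -0.069]
side -50 -0.008 -0.0134 [ 0.025 -0.083 -0.067]
```

>>> send_rows(
  motion=[
    {"offset": [2.8,0.5,2],"turn": 0},
    {"offset": [2.8,0.5,5],"turn": 0},
    {"offset": [2.8,0.5,7],"turn": 0},
    {"offset": [2.8,0.5,8.2],"turn": 0},
    {"offset": [2.8,0.5,8.2],"turn": 0},
    {"offset": [2.8,0.5,8.2],"turn": 0},
  ],
)

```text
t: 1.5
eef_pos: [0.4964, 0.3559, 0.1829]
ee_rot: [-3.141, -0.0, -0.357]
force: [-0.3, -0.6, 0.1]
width: 0.0871
```

>>> send_rows(
  motion=[
    {"offset": [0,0,0],"turn": 0},
    {"offset": [0,0,0],"turn": 0},
    {"offset": [0,0,0],"turn": 0},
    {"offset": [0,0,0],"turn": 0},
    {"offset": [0,0,0],"turn": 0},
    {"offset": [0,0,0],"turn": 0},
  ],
  hand=-1,
  squeeze=15,
)

```text
t: 2.1
eef_pos: [0.4963, 0.3554, 0.1825]
ee_rot: [-3.142, -0.0, -0.358]
force: [-0.3, 0.1, 1.6]
width: 0.0456
```

>>> send_rows(
  motion=[
    {"offset": [0,0,-4],"turn": 0},
    {"offset": [0,0,-8],"turn": 0},
    {"offset": [0,0,-13],"turn": 0},
    {"offset": [0,0,-14],"turn": 0},
    {"offset": [0,0,-14],"turn": 0},
  ],
)

```text
t: 2.6
eef_pos: [0.4967, 0.3558, 0.3253]
ee_rot: [-3.136, -0.002, -0.358]
force: [0.4, 1.1, -1.2]
width: 0.0458
```

Run:
```python
from h import *
from t import *
c=np.array(BL)+.03*tx
print(get_state()['eef_pos'],c,go(*c,.15,-8.7),go(*c,.15,-8.7,(get_state()['eef_pos'],-8.7)))
```

```text
[0.49671088 0.35581833 0.3253286 ] [ 0.572655 -0.04823 ] (array([21.26, 35.19,  1.63]), np.float64(-11.8)) (array([13.62, 38.79,  1.63]), -0.0)
```

>>> send_rows(
  motion=[
    {"offset": [2.2,3.7,0],"turn": -2},
    {"offset": [4.6,7.8,0],"turn": -4},
    {"offset": [7.2,12,0],"turn": -8},
    {"offset": [9.7,16.2,0],"turn": -11.8},
    {"offset": [12.3,20.4,0],"turn": -11.8},
    {"offset": [14.8,24.6,0],"turn": -11.8},
    {"offset": [17.4,28.8,0],"turn": -11.8},
    {"offset": [19.3,32,0],"turn": -11.8},
  ],
)

```text
t: 3.4
eef_pos: [0.5646, -0.0146, 0.3208]
ee_rot: [3.141, 0.002, -0.153]
force: [1.5, 1.3, -0.7]
width: 0.0455
```

>>> send_rows(
  motion=[
    {"offset": [0,0,0],"turn": 0},
    {"offset": [0,0,0],"turn": 0},
  ],
)

```text
t: 3.6
eef_pos: [0.5646, -0.013, 0.3209]
ee_rot: [3.141, 0.002, -0.154]
force: [-0.1, -0.6, -0.5]
width: 0.0458
```

Run:
```python
from h import *
from t import *
c=np.array(BL)+.03*tx
print(get_state()['eef_pos'],get_state()['width'],go(*c,.11,-8.7))
```

```text
[ 0.56464282 -0.01298157  0.32088644] 0.04583816571346044 (array([1.33, 3.36, 5.19]), np.float64(-0.1))
```

>>> send_rows(
  motion=[
    {"offset": [1.3,3.4,0],"turn": 0},
    {"offset": [1.3,3.4,2],"turn": 0},
    {"offset": [1.3,3.4,4],"turn": 0},
    {"offset": [1.3,3.4,5.2],"turn": 0},
    {"offset": [1.3,3.4,5.2],"turn": 0},
    {"offset": [1.3,3.4,5.2],"turn": 0},
  ],
)

```text
t: 4.2
eef_pos: [0.573, -0.0467, 0.2705]
ee_rot: [3.141, 0.0, -0.15]
force: [-0.1, 0.5, -0.1]
width: 0.0456
```

>>> send_rows(
  motion=[
    {"offset": [0,0,0],"turn": 0},
    {"offset": [0,0,0],"turn": 0},
    {"offset": [0,0,-2],"turn": 0},
    {"offset": [0,0,-5],"turn": 0},
    {"offset": [0,0,-8],"turn": 0},
    {"offset": [0,0,-8],"turn": 0},
    {"offset": [0,0,-8],"turn": 0},
  ],
  hand=0.36,
)

```text
t: 4.9
eef_pos: [0.5727, -0.0474, 0.3518]
ee_rot: [-3.14, -0.003, -0.152]
force: [0.2, -0.3, 0.6]
width: 0.0596
```

Run:
```python
from h import *
from t import *
print(get_state()['eef_pos'],get_state()['width'],go(*B,.11,-30),go(*B,.022,-30))
```

```text
[ 0.57274151 -0.04744278  0.35177633] 0.05960753297985941 (array([-16.17, -23.52,   8.28]), np.float64(21.3)) (array([-16.17, -23.52,  17.08]), np.float64(21.3))
```

>>> send_rows(
  motion=[
    {"offset": [-2.7,-3.9,0],"turn": 5},
    {"offset": [-5.4,-7.8,0],"turn": 10},
    {"offset": [-8.1,-11.8,0],"turn": 15},
    {"offset": [-10.8,-15.7,1],"turn": 21.3},
    {"offset": [-13.5,-19.6,3],"turn": 21.3},
    {"offset": [-16.2,-23.5,6],"turn": 21.3},
    {"offset": [-16.2,-23.5,8.3],"turn": 21.3},
    {"offset": [-16.2,-23.5,8.3],"turn": 21.3},
  ],
  hand=1,
)

```text
t: 5.7
eef_pos: [0.4461, 0.2094, 0.264]
ee_rot: [3.135, 0.002, -0.522]
force: [-0.0, -0.9, 0.2]
width: 0.0873
```

Run:
```python
from h import *
from t import *
print(get_state()['eef_pos'],get_state()['width'],go(*B,.022,-30))
f=cam('side');P=pts(f);cv2.imwrite('pics/s1.png',cv2.resize(f['frame'][100:340,150:410],None,fx=2.3,fy=2.3))
```

```text
[0.44611508 0.20939946 0.26395195] 0.08733297877882318 (array([ 0.2 , -0.13,  8.3 ]), np.float64(0.1))
```

View pics/s1.png

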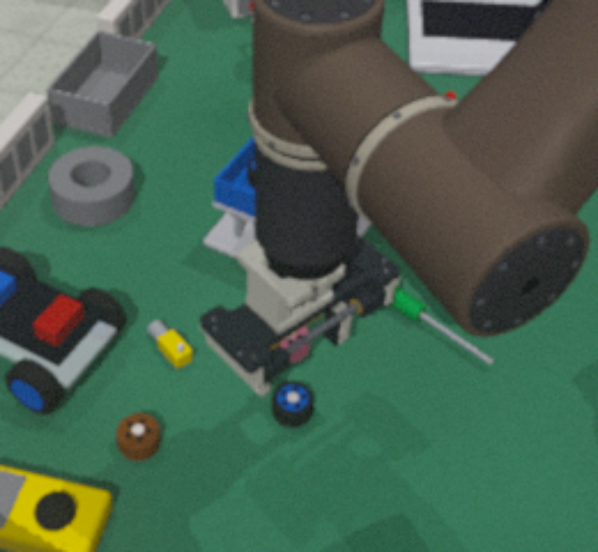

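The gripper is above wheel B, which shows at (293,400). The motor at (170,345), the pink wheel and the car haven't moved.

>>> send_rows(
  motion=[
    {"offset": [0.2,-0.1,3],"turn": 0},
    {"offset": [0.2,-0.1,6],"turn": 0},
    {"offset": [0.2,-0.1,8.2],"turn": 0},
    {"offset": [0.2,-0.1,8.2],"turn": 0},
    {"offset": [0.2,-0.1,8.2],"turn": 0},
  ],
)

```text
t: 6.25
eef_pos: [0.4512, 0.2088, 0.1864]
ee_rot: [-3.142, -0.0, -0.524]
force: [0.4, 0.2, -0.7]
width: 0.0879
```

>>> send_rows(
  motion=[
    {"offset": [0,0,0],"turn": 0},
    {"offset": [0,0,0],"turn": 0},
    {"offset": [0,0,0],"turn": 0},
    {"offset": [0,0,0],"turn": 0},
    {"offset": [0,0,0],"turn": 0},
    {"offset": [0,0,0],"turn": 0},
  ],
  hand=-1,
)

```text
t: 6.85
eef_pos: [0.4503, 0.2092, 0.1856]
ee_rot: [-3.141, -0.0, -0.523]
force: [-0.5, -0.9, 2.8]
width: 0.0457
```

>>> send_rows(
  motion=[
    {"offset": [0,0,-4],"turn": 0},
    {"offset": [0,0,-8],"turn": 0},
    {"offset": [0,0,-13],"turn": 0},
    {"offset": [0,0,-15],"turn": 0},
    {"offset": [0,0,-15],"turn": 0},
    {"offset": [0,0,-15],"turn": 0},
  ],
)

```text
t: 7.45
eef_pos: [0.4501, 0.209, 0.3355]
ee_rot: [-3.141, 0.0, -0.524]
force: [-1.3, 0.1, -0.8]
width: 0.0455
```

Run:
```python
from h import *
from t import *
c=np.array(BL)-.03*tx
print(get_state()['eef_pos'],get_state()['width'],c,go(*c,.165,-8.7))
```

```text
[0.45008748 0.20903111 0.33549224] 0.04545611796758869 [ 0.513345 -0.03917 ] (array([17.89, 18.33,  1.15]), np.float64(-21.3))
```

>>> send_rows(
  motion=[
    {"offset": [3,3,0],"turn": -4},
    {"offset": [6.2,6.4,0],"turn": -9},
    {"offset": [9.5,9.8,0],"turn": -14},
    {"offset": [12.8,13.2,0],"turn": -21.3},
    {"offset": [15.6,16,0],"turn": -21.3},
    {"offset": [17.9,18.3,0],"turn": -21.3},
    {"offset": [17.9,18.3,0],"turn": -21.3},
    {"offset": [17.9,18.3,2],"turn": -21.3},
  ],
)

```text
t: 8.25
eef_pos: [0.5145, -0.0397, 0.3156]
ee_rot: [-3.141, -0.001, -0.154]
force: [-0.1, 1.2, -0.3]
width: 0.0456
```

Run:
```python
from h import *
from t import *
c=np.array(BL)-.03*tx
print(get_state()['eef_pos'],get_state()['width'],go(*c,.112,-8.7))
```

```text
[ 0.51448905 -0.03970788  0.31557076] 0.045647475844198655 (array([-0.12, -0.04,  4.46]), np.float64(-0.1))
```

>>> send_rows(
  motion=[
    {"offset": [0,0,1.5],"turn": 0},
    {"offset": [0,0,3.5],"turn": 0},
    {"offset": [0,0,4.4],"turn": 0},
    {"offset": [0,0,4.4],"turn": 0},
    {"offset": [0,0,4.4],"turn": 0},
  ],
)

```text
t: 8.75
eef_pos: [0.514, -0.0385, 0.2714]
ee_rot: [3.141, 0.001, -0.151]
force: [0.3, -0.3, -0.9]
width: 0.0456
```

>>> send_rows(
  motion=[
    {"offset": [0,0,0],"turn": 0},
    {"offset": [0,0,0],"turn": 0},
    {"offset": [0,0,-2],"turn": 0},
    {"offset": [0,0,-5],"turn": 0},
    {"offset": [0,0,-8],"turn": 0},
    {"offset": [0,0,-8],"turn": 0},
    {"offset": [0,0,-8],"turn": 0},
  ],
  hand=0.36,
)

```text
t: 9.45
eef_pos: [0.5139, -0.0388, 0.3526]
ee_rot: [-3.14, -0.002, -0.152]
force: [-0.3, -0.7, -0.6]
width: 0.0594
```

Run:
```python
from h import *
print(get_state()['eef_pos'],get_state()['width'],go(.5872,.1739,.1,-32))
```

```text
[ 0.51386399 -0.03880785  0.35257339] 0.05941411147223686 (array([  4.03, -22.14,   9.36]), np.float64(23.3))
```

>>> send_rows(
  motion=[
    {"offset": [0.7,-3.5,0],"turn": 4},
    {"offset": [1.5,-8,0],"turn": 10},
    {"offset": [2.3,-12.5,0],"turn": 16},
    {"offset": [3.2,-17,1],"turn": 23.3},
    {"offset": [4,-22.1,4],"turn": 23.3},
    {"offset": [4,-22.1,8],"turn": 23.3},
    {"offset": [4,-22.1,9.4],"turn": 23.3},
    {"offset": [4,-22.1,9.4],"turn": 23.3},
  ],
  hand=1,
)

```text
t: 10.25
eef_pos: [0.5857, 0.173, 0.2541]
ee_rot: [3.135, 0.003, -0.558]
force: [0.0, -0.0, 0.2]
width: 0.0877
```

Run:
```python
from h import *
print(get_state()['eef_pos'],get_state()['width'],go(.5872,.1739,.023,-32))
f=cam('side');P=pts(f);cv2.imwrite('pics/s2.png',cv2.resize(f['frame'][100:340,130:390],None,fx=2.3,fy=2.3))
```

```text
[0.58567424 0.17295153 0.25412735] 0.0877158177455841 (array([ 0.08, -0.16,  7.21]), np.float64(0.0))
```

View pics/s2.png

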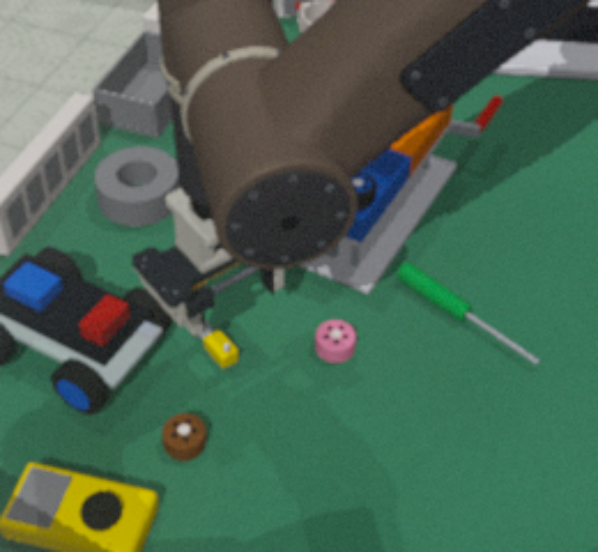

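The gripper is above the motor at (222,347), with its body beside the car's wheel but offset away from it. The wheel in the blue bin shows at (358,190).

>>> send_rows(
  motion=[
    {"offset": [0,0,2],"turn": 0},
    {"offset": [0,0,4],"turn": 0},
    {"offset": [0,0,6],"turn": 0},
    {"offset": [0,0,7.2],"turn": 0},
    {"offset": [0,0,7.2],"turn": 0},
    {"offset": [0,0,7.2],"turn": 0},
  ],
)

```text
t: 10.9
eef_pos: [0.5874, 0.1735, 0.1868]
ee_rot: [-3.14, -0.001, -0.559]
force: [0.4, 0.2, -0.3]
width: 0.0875
```

>>> send_rows(
  motion=[
    {"offset": [0,0,0],"turn": 0},
    {"offset": [0,0,0],"turn": 0},
    {"offset": [0,0,0],"turn": 0},
    {"offset": [0,0,0],"turn": 0},
    {"offset": [0,0,0],"turn": 0},
    {"offset": [0,0,0],"turn": 0},
    {"offset": [0,0,0],"turn": 0},
    {"offset": [0,0,0],"turn": 0},
  ],
  hand=-1,
)

```text
t: 11.7
eef_pos: [0.587, 0.1737, 0.1855]
ee_rot: [-3.141, -0.0, -0.558]
force: [1.1, 0.8, 0.4]
width: 0.0292
```

>>> send_rows(
  motion=[
    {"offset": [0,0,-3],"turn": 0},
    {"offset": [0,0,-7],"turn": 0},
    {"offset": [0,0,-11],"turn": 0},
    {"offset": [0,0,-15],"turn": 0},
    {"offset": [0,0,-16],"turn": 0},
    {"offset": [0,0,-16],"turn": 0},
  ],
)

```text
t: 12.3
eef_pos: [0.5871, 0.1737, 0.3477]
ee_rot: [-3.138, -0.002, -0.558]
force: [-0.4, 0.2, -0.7]
width: 0.0004
```

Run:
```python
from h import *
from t import *
c=np.array(O)-.012*tx
print(get_state()['eef_pos'],get_state()['width'],c,go(*c,.165,-8.7))
```

```text
[0.5870904  0.17369233 0.34765973] 0.0004256214275646121 [ 0.511138 -0.172188] (array([11.89, 33.36,  2.37]), np.float64(-23.3))
```

The lift started before the jaws had closed (29 mm at that moment), so I'm finding the motor again.

Run:
```python
from h import *
for n in('top','side'):
    f=cam(n);P=pts(f);hsv=cv2.cvtColor(f['frame'],cv2.COLOR_BGR2HSV)
    m=cv2.inRange(hsv,(20,120,90),(35,255,255)).astype(bool)&(np.hypot(P[...,0]-.6,P[...,1]-.18)<.06)&(P[...,2]>.008)&(P[...,2]<.035)
    if m.sum()<5: print(n,'hidden');continue
    y=P[m];c=y.mean(0)
    a=(np.hypot(P[...,0]-c[0],P[...,1]-c[1])<.055)&(P[...,2]>.008)&(P[...,2]<.035)
    print(n,m.sum(),c.round(4),cv2.minAreaRect(y[:,:2].astype(np.float32)*1000),'all',a.sum(),cv2.minAreaRect(P[a][:,:2].astype(np.float32)*1000))
    if n=='side': cv2.imwrite('pics/s3.png',cv2.resize(f['frame'][180:300,160:310],None,fx=4,fy=4,interpolation=cv2.INTER_CUBIC))
```

```text
top 69 [0.5873 0.1677 0.0197] ((587.3549194335938, 168.59352111816406), (18.10765838623047, 36.91967010498047), 61.592262268066406) all 89 ((599.15869140625, 162.20916748046875), (18.10765838623047, 63.759239196777344), 61.592262268066406)
side 125 [0.5887 0.1747 0.0181] ((588.9415283203125, 172.11746215820312), (23.511850357055664, 41.656494140625), 63.59410858154297) all 187 ((599.7403564453125, 166.61033630371094), (23.65204429626465, 65.95072174072266), 63.11293411254883)
```

View pics/s3.png

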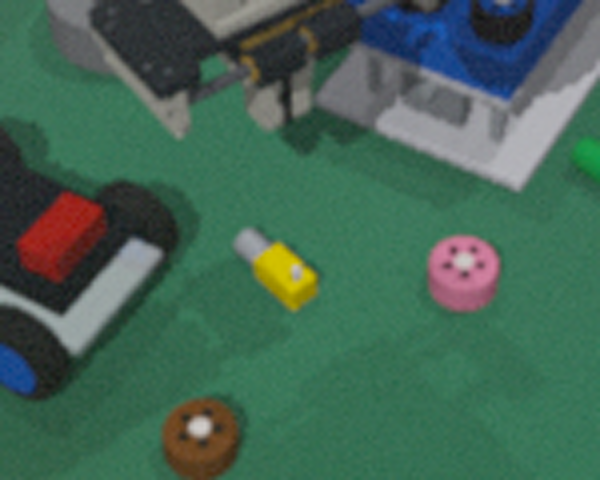

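The motor slid about 17 mm away from the car. It lies clear at (285,270) in the crop, yaw about -28°, and one wheel shows in the blue bin. I'm retrying there with a narrower opening.

Run:
```python
from h import *
print(go(.588,.171,.021,-28))
```

```text
(array([ 0.27,  0.11, 16.44]), np.float64(-4.0))
```

>>> send_rows(
  motion=[
    {"offset": [0.3,0.1,4],"turn": -4},
    {"offset": [0.3,0.1,8],"turn": -4},
    {"offset": [0.3,0.1,11],"turn": -4},
    {"offset": [0.3,0.1,12],"turn": -4},
    {"offset": [0.3,0.1,13.5],"turn": -4},
    {"offset": [0.3,0.1,15],"turn": -4},
    {"offset": [0.3,0.1,16.4],"turn": -4},
    {"offset": [0.3,0.1,16.4],"turn": -4},
  ],
  hand=0.2,
)

```text
t: 13.2
eef_pos: [0.5885, 0.1709, 0.1797]
ee_rot: [3.139, 0.001, -0.489]
force: [0.4, -0.3, 0.7]
width: 0.0517
```

>>> send_rows(
  motion=[
    {"offset": [0,0,0],"turn": 0},
    {"offset": [0,0,0],"turn": 0},
    {"offset": [0,0,0],"turn": 0},
    {"offset": [0,0,0],"turn": 0},
    {"offset": [0,0,0],"turn": 0},
    {"offset": [0,0,0],"turn": 0},
    {"offset": [0,0,0],"turn": 0},
    {"offset": [0,0,0],"turn": 0},
  ],
  hand=-1,
  squeeze=20,
)

```text
t: 14.0
eef_pos: [0.589, 0.1713, 0.182]
ee_rot: [-3.141, -0.0, -0.489]
force: [-2.1, 0.7, 6.4]
width: 0.0217
```

>>> send_rows(
  motion=[
    {"offset": [0,0,0],"turn": 0},
    {"offset": [0,0,0],"turn": 0},
    {"offset": [0,0,0],"turn": 0},
  ],
)

```text
t: 14.3
eef_pos: [0.589, 0.1712, 0.182]
ee_rot: [-3.141, -0.0, -0.489]
force: [-2.1, 1.1, 5.6]
width: 0.0221
```

>>> send_rows(
  motion=[
    {"offset": [0,0,-3],"turn": 0},
    {"offset": [0,0,-7],"turn": 0},
    {"offset": [0,0,-11],"turn": 0},
    {"offset": [0,0,-15],"turn": 0},
    {"offset": [0,0,-15.5],"turn": 0},
    {"offset": [0,0,-15.5],"turn": 0},
  ],
)

```text
t: 14.9
eef_pos: [0.589, 0.1712, 0.3379]
ee_rot: [-3.139, -0.001, -0.489]
force: [0.0, -0.6, -1.8]
width: 0.0221
```

Run:
```python
from h import *
from t import *
c=np.array(O)-.012*tx
print(get_state()['eef_pos'],get_state()['width'],c,go(*c,.165,-8.7))
```

```text
[0.58897485 0.1712498  0.33791302] 0.022091622631154575 [ 0.511138 -0.172188] (array([ 9.25, 33.98,  1.39]), np.float64(-19.3))
```

>>> send_rows(
  motion=[
    {"offset": [1,3.5,0],"turn": -3},
    {"offset": [2.2,8.2,0],"turn": -7},
    {"offset": [3.5,13,0],"turn": -12},
    {"offset": [4.9,17.8,0],"turn": -16},
    {"offset": [6.2,22.6,0],"turn": -19.3},
    {"offset": [7.5,27.4,0],"turn": -19.3},
    {"offset": [8.6,31.6,0],"turn": -19.3},
    {"offset": [9.2,34,0],"turn": -19.3},
  ],
)

```text
t: 15.7
eef_pos: [0.5088, -0.1748, 0.3345]
ee_rot: [3.141, 0.003, -0.154]
force: [0.5, 0.6, -0.7]
width: 0.0216
```

>>> send_rows(
  motion=[
    {"offset": [0,0,0],"turn": 0},
    {"offset": [0,0,1],"turn": 0},
  ],
)

```text
t: 15.9
eef_pos: [0.5103, -0.1729, 0.3257]
ee_rot: [-3.142, 0.0, -0.154]
force: [0.8, 0.6, -0.6]
width: 0.0219
```

Run:
```python
from h import *
from t import *
c=np.array(O)-.012*tx
print(get_state()['eef_pos'],get_state()['width'],go(*c,.107,-8.7))
```

```text
[ 0.510336   -0.1728676   0.32569479] 0.021894104427762285 (array([ 0.07, -0.08,  5.97]), np.float64(-0.1))
```

>>> send_rows(
  motion=[
    {"offset": [0,0,2],"turn": 0},
    {"offset": [0,0,4],"turn": 0},
    {"offset": [0,0,6],"turn": 0},
    {"offset": [0,0,6],"turn": 0},
    {"offset": [0,0,6],"turn": 0},
  ],
)

```text
t: 16.4
eef_pos: [0.5104, -0.1715, 0.2656]
ee_rot: [3.141, 0.002, -0.151]
force: [0.2, 0.0, -0.4]
width: 0.0222
```

>>> send_rows(
  motion=[
    {"offset": [0,0,0],"turn": 0},
    {"offset": [0,0,0],"turn": 0},
    {"offset": [0,0,0],"turn": 0},
    {"offset": [0,0,-2],"turn": 0},
    {"offset": [0,0,-5],"turn": 0},
    {"offset": [0,0,-9],"turn": 0},
    {"offset": [0,0,-13],"turn": 0},
    {"offset": [0,0,-13],"turn": 0},
  ],
  hand=0.2,
)

```text
t: 17.2
eef_pos: [0.5117, -0.1726, 0.403]
ee_rot: [-3.141, -0.011, -0.151]
force: [-0.2, -0.3, -0.5]
width: 0.0526
```

>>> send_rows(
  motion=[
    {"offset": [-2,2,0],"turn": 8},
    {"offset": [-4,5,0],"turn": 16},
    {"offset": [-6,9,0],"turn": 24},
    {"offset": [-9,13,0],"turn": 32},
    {"offset": [-12,16,0],"turn": 40},
    {"offset": [-15,19,0],"turn": 48},
    {"offset": [-16,20,0],"turn": 56},
    {"offset": [-16,20,0],"turn": 64},
  ],
  hand=0.4,
)

```text
t: 18.0
eef_pos: [0.32, -0.3467, 0.3969]
ee_rot: [-3.141, -0.001, -1.278]
force: [0.2, 0.8, -0.5]
width: 0.0616
```

Run:
```python
from h import *
print(get_state()['eef_pos'],np.degrees(get_state()['ee_rot'][2]),get_state()['q'])
for n in('top','side'):
    f=cam(n);P=pts(f);hsv=cv2.cvtColor(f['frame'],cv2.COLOR_BGR2HSV)
    cv2.imwrite(f'pics/{n}4.png',cv2.resize(f['frame'],(800,600),interpolation=cv2.INTER_CUBIC))
    for nm,lo,hi in(('red',(0,150,80),(5,255,255)),('orange',(8,180,100),(18,255,255)),('blue',(105,150,60),(125,255,255))):
        q=P[cv2.inRange(hsv,lo,hi).astype(bool)&(P[...,2]>.02)&(P[...,2]<.2)&(P[...,1]<.06)&(P[...,0]<.65)&(P[...,1]>-.4)]
        if len(q)>5: print(n,nm,len(q),q.mean(0).round(4),cv2.minAreaRect(q[:,:2].astype(np.float32)*1000),np.percentile(q[:,2],[5,50,95]).round(4))
```

```text
[ 0.32001632 -0.34671773  0.39687969] -73.1993184868475 [-4.06815383e-01  2.37449357e-02 -4.30462104e-01 -3.12726581e-05
 -1.11552030e+00  7.00056606e-01]
top orange 2016 [ 0.5219 -0.1814  0.0843] ((522.3226928710938, -175.67027282714844), (130.55523681640625, 136.94581604003906), 80.49894714355469) [0.0767 0.0802 0.112 ]
top blue 2074 [ 0.5431 -0.0453  0.0868] ((542.42822265625, -43.4012451171875), (128.0491485595703, 134.563720703125), 81.30331420898438) [0.0768 0.0807 0.1111]
side red 56 [ 0.4016 -0.2828  0.0579] ((402.4576721191406, -284.3229064941406), (68.94795989990234, 10.953231811523438), 82.4330062866211) [0.0528 0.0586 0.0623]
side orange 1105 [ 0.5219 -0.2012  0.0919] ((521.837158203125, -175.43472290039062), (134.83892822265625, 138.14324951171875), 81.446533203125) [0.0789 0.0866 0.1133]
side blue 1718 [ 0.5432 -0.0442  0.0946] ((542.365966796875, -43.276695251464844), (135.3824005126953, 138.04844665527344), 81.13430786132812) [0.0793 0.0944 0.1124]
```

View pics/top4.png

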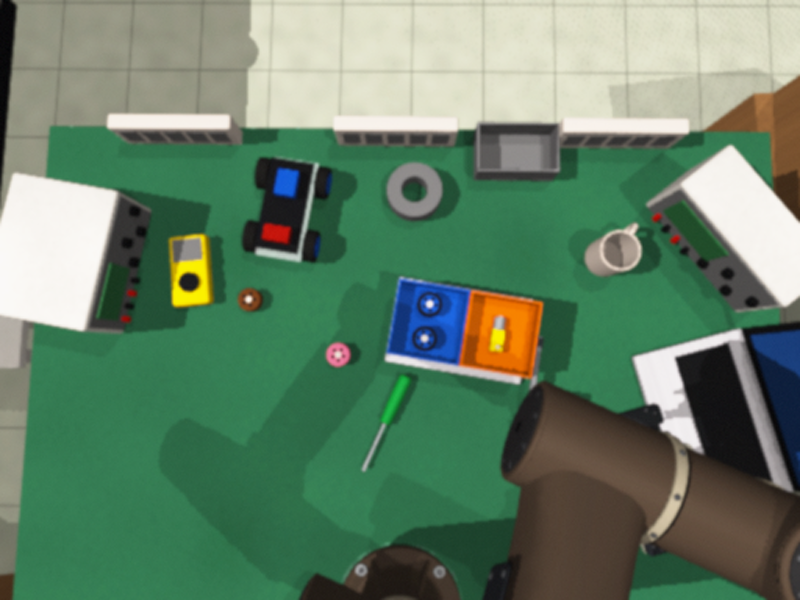

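View pics/side4.png

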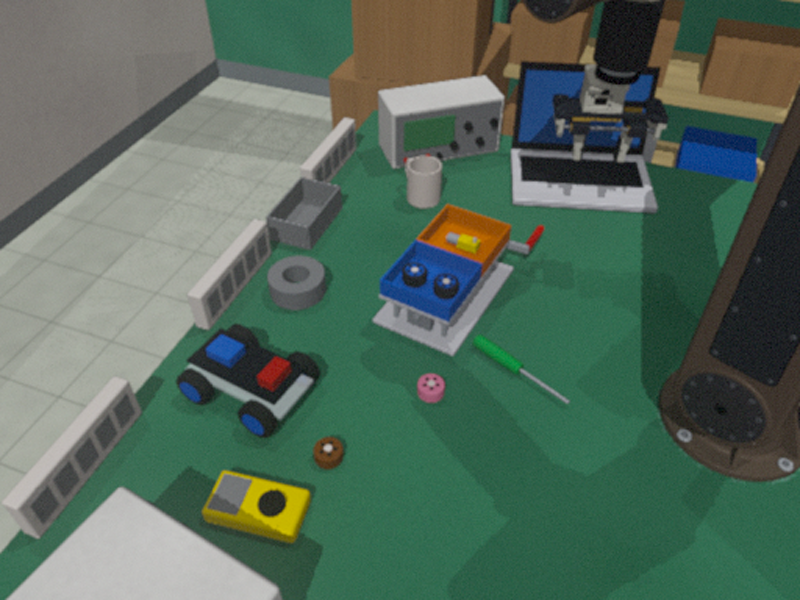

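Both wheels show in the blue bin at (430,303) and (425,338), the motor is in the orange bin at (498,333), and the bystanders haven't moved. Next is the handle at about (0.402, -0.286, 0.054).

Run:
```python
from h import *
print(go(.402,-.2875,.053,-98.7))
```

```text
(array([-3.23, -9.43, 18.48]), np.float64(25.8))
```

>>> send_rows(
  motion=[
    {"offset": [-1,-3,1],"turn": 7},
    {"offset": [-2.2,-6.4,3],"turn": 14},
    {"offset": [-3.2,-9.4,5],"turn": 21},
    {"offset": [-3.2,-9.4,8],"turn": 25.8},
    {"offset": [-3.2,-9.4,10],"turn": 25.8},
    {"offset": [-3.2,-9.4,11],"turn": 25.8},
    {"offset": [-3.2,-9.4,11],"turn": 25.8},
  ],
  hand=0.4,
)

```text
t: 18.8
eef_pos: [0.4022, -0.2869, 0.2855]
ee_rot: [3.139, 0.0, -1.716]
force: [-0.2, 0.4, 0.2]
width: 0.061
```

Run:
```python
from h import *
print(go(.402,-.2875,.053,-98.7))
f=cam('side');cv2.imwrite('pics/s5.png',cv2.resize(f['frame'][60:200,260:410],None,fx=4,fy=4,interpolation=cv2.INTER_CUBIC))
```

```text
(array([0.06, 0.02, 7.35]), np.float64(0.4))
```

View pics/s5.png

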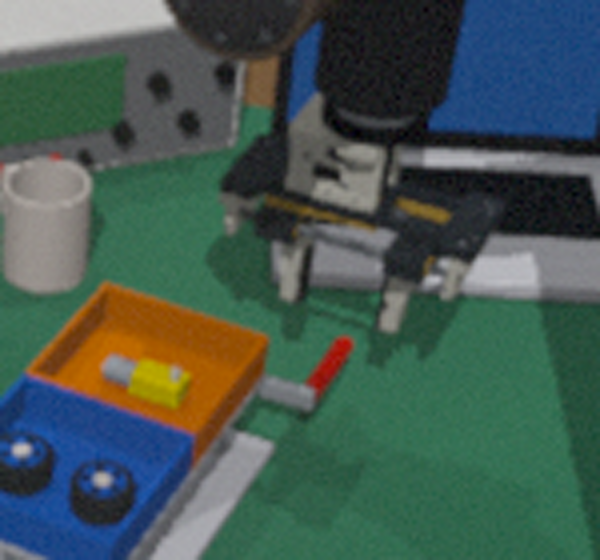

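The jaws straddle the red handle at (332,365), so I'm descending and closing.

>>> send_rows(
  motion=[
    {"offset": [0,0,2.5],"turn": 0},
    {"offset": [0,0,5],"turn": 0},
    {"offset": [0,0,7.3],"turn": 0},
    {"offset": [0,0,7.3],"turn": 0},
    {"offset": [0,0,7.3],"turn": 0},
  ],
)

```text
t: 19.35
eef_pos: [0.4029, -0.2876, 0.2146]
ee_rot: [-3.141, -0.0, -1.718]
force: [1.3, -0.2, 0.7]
width: 0.0614
```

>>> send_rows(
  motion=[
    {"offset": [0,0,0],"turn": 0},
    {"offset": [0,0,0],"turn": 0},
    {"offset": [0,0,0],"turn": 0},
    {"offset": [0,0,0],"turn": 0},
    {"offset": [0,0,0],"turn": 0},
    {"offset": [0,0,0],"turn": 0},
    {"offset": [0,0,0],"turn": 0},
    {"offset": [0,0,0],"turn": 0},
  ],
  hand=-1,
  squeeze=30,
)

```text
t: 20.15
eef_pos: [0.4033, -0.2874, 0.2138]
ee_rot: [-3.139, -0.0, -1.719]
force: [4.3, -0.2, 0.9]
width: 0.0149
```

Run:
```python
from h import *
from t import *
s=get_state();p=s['eef_pos'];print(p,s['force'],s['width'],np.degrees(s['ee_rot']))
h=np.array([*p[:2],p[2]-.159]);th0=np.arcsin((h[2]-.045)/.1);print(th0)
S=h+np.array([*(tx*.1*np.cos(th0)),-.1*np.sin(th0)]);print('shaft',S)
for th in np.append(np.arange(.2,1.5,.12),1.571):
    t=S+np.array([*(-tx*.1*np.cos(th)),.1*np.sin(th)]);print(th.round(2),go(*t,-98.7)[0])
```

```text
[ 0.40328019 -0.2873561   0.21383247] [ 4.26459533 -0.24502792  0.86530639] 0.014946613533488027 [-1.79872423e+02 -1.93487505e-02 -9.84746572e+01]
0.09848377500880381
shaft [ 0.5016512  -0.30238293  0.045     ]
0.2 [ 0.   -0.15 -1.  ]
0.32 [ 0.   -0.46 -2.16]
0.44 [ 0.   -0.9  -3.28]
0.56 [ 0.01 -1.48 -4.33]
0.68 [ 0.01 -2.18 -5.3 ]
0.8 [ 0.01 -2.98 -6.19]
0.92 [ 0.01 -3.89 -6.97]
1.04 [ 0.02 -4.89 -7.64]
1.16 [ 0.02 -5.96 -8.18]
1.28 [ 0.03 -7.08 -8.6 ]
1.4 [ 0.03 -8.25 -8.87]
1.57 [ 0.04 -9.95 -9.02]
```

>>> send_rows(
  motion=[
    {"offset": [0,-0.15,-1],"turn": 0},
    {"offset": [0,-0.45,-2.15],"turn": 0},
    {"offset": [0,-0.9,-3.3],"turn": 0},
    {"offset": [0,-1.5,-4.35],"turn": 0},
    {"offset": [0,-2.2,-5.3],"turn": 0},
    {"offset": [0,-3,-6.2],"turn": 0},
    {"offset": [0,-3,-6.2],"turn": 0},
  ],
)

```text
t: 20.85
eef_pos: [0.4289, -0.2915, 0.2753]
ee_rot: [3.131, 0.001, -1.72]
force: [-13.6, -0.8, 8.4]
width: 0.0153
```

Run:
```python
from h import *
from t import *
s=get_state();p=s['eef_pos'];print(p,s['force'],s['width'],np.degrees(s['ee_rot']))
S=np.array([.5016,-.3024,.045])
for th in np.append(np.arange(.9,1.5,.1),1.571):
    t=S+np.array([*(-tx*.1*np.cos(th)),.1*np.sin(th)]);print(th.round(2),go(*t,-98.7)[0])
```

```text
[ 0.42888164 -0.29151798  0.27532079] [-13.55648527  -0.76162927   8.43306465] 0.015272506645091024 [ 1.79413317e+02  3.34759031e-02 -9.85575016e+01]
0.9 [-0.02 -1.14 -0.7 ]
1.0 [-0.02 -1.95 -1.28]
1.1 [-0.02 -2.82 -1.78]
1.2 [-0.01 -3.73 -2.19]
1.3 [-0.01 -4.68 -2.5 ]
1.4 [-0.01 -5.65 -2.72]
1.57 [-0.01 -7.35 -2.87]
```

>>> send_rows(
  motion=[
    {"offset": [0,-0.75,-0.95],"turn": 0},
    {"offset": [0,-1.55,-1.55],"turn": 0},
    {"offset": [0,-2.45,-2.05],"turn": 0},
    {"offset": [0,-3.35,-2.45],"turn": 0},
    {"offset": [0,-4.3,-2.75],"turn": 0},
    {"offset": [0,-5.3,-3],"turn": 0},
    {"offset": [0,-6.2,-3.1],"turn": 0},
    {"offset": [0,-7,-3.15],"turn": 0},
  ],
)

```text
t: 21.65
eef_pos: [0.4998, -0.3024, 0.3079]
ee_rot: [3.137, -0.001, -1.719]
force: [-6.9, -1.0, 6.0]
width: 0.0152
```

>>> send_rows(
  motion=[
    {"offset": [0,0,0],"turn": 0},
    {"offset": [0,0,0],"turn": 0},
    {"offset": [0,0,0],"turn": 0},
  ],
)

```text
t: 21.95
eef_pos: [0.5003, -0.3025, 0.3077]
ee_rot: [3.139, -0.001, -1.719]
force: [-5.2, -2.7, 6.5]
width: 0.0148
```

```bash
cat > chk.py <<'E'
from h import *
from t import *
s=get_state();p=s['eef_pos'];print(p,s['force'],s['width'],np.degrees(s['ee_rot']))
S=np.array([.5019,-.3024]);print('tray-x of grasp from shaft',((p[:2]-S)@tx).round(4),'z',p[2]-.159-.045)
for n in('top','side'):
    f=cam(n);P=pts(f);hsv=cv2.cvtColor(f['frame'],cv2.COLOR_BGR2HSV)
    cv2.imwrite(f'pics/{n}6.png',cv2.resize(f['frame'],(800,600),interpolation=cv2.INTER_CUBIC))
    for nm,lo,hi in(('red',(0,150,80),(5,255,255)),('orange',(8,180,100),(18,255,255)),('blue',(105,150,60),(125,255,255))):
        q=P[cv2.inRange(hsv,lo,hi).astype(bool)&(P[...,2]>.02)&(P[...,2]<.2)&(P[...,1]<.06)&(P[...,0]<.65)&(P[...,1]>-.4)]
        if len(q)>5: print(n,nm,len(q),q.mean(0).round(4),np.percentile(q[:,2],[5,50,95]).round(4), 'red tray-x',((q[:,:2]-S)@tx).mean().round(4) if nm=='red' else '')
E
python3 chk.py
```

```text
[ 0.50027855 -0.30249938  0.30771951] [-5.16924321 -2.73089771  6.48407254] 0.014798241790210437 [ 1.79846167e+02 -5.41119783e-02 -9.85031547e+01]
tray-x of grasp from shaft -0.0016 z 0.10371951249174634
top blue 1622 [ 0.5389 -0.0297  0.1066] [0.0955 0.0995 0.1299] red tray-x 
side red 39 [ 0.4996 -0.2854  0.1522] [0.1464 0.1523 0.1564] red tray-x -0.0048
side orange 1105 [ 0.5212 -0.2015  0.1106] [0.0975 0.1059 0.1316] red tray-x 
side blue 1749 [ 0.5431 -0.0441  0.1133] [0.0981 0.1131 0.1309] red tray-x
```

View pics/side6.png

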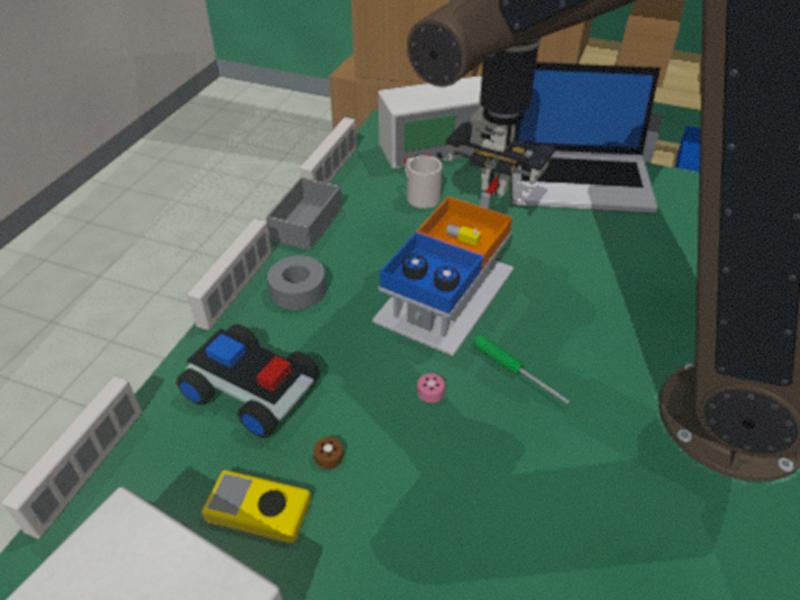

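>>> send_rows(
  motion=[
    {"offset": [0,-0.1,0],"turn": 0},
    {"offset": [0,-0.2,0],"turn": 0},
    {"offset": [0,-0.2,0],"turn": 0},
    {"offset": [0,-0.2,0],"turn": 0},
    {"offset": [0,-0.2,0],"turn": 0},
  ],
)

```text
t: 22.55
eef_pos: [0.5018, -0.3027, 0.3077]
ee_rot: [3.138, -0.001, -1.719]
force: [-7.1, -0.9, 7.8]
width: 0.0149
```

```bash
python3 chk.py
```

```text
[ 0.50178799 -0.30274378  0.30773981] [-7.05947868 -0.94027163  7.8083085 ] 0.014888420203450724 [ 1.79781334e+02 -5.23855120e-02 -9.85040039e+01]
tray-x of grasp from shaft -0.0001 z 0.1037398120438024
top blue 1620 [ 0.5388 -0.03    0.1064] [0.0956 0.0994 0.1297] red tray-x 
side red 39 [ 0.5016 -0.2858  0.1513] [0.1453 0.1518 0.1552] red tray-x -0.0028
side orange 1101 [ 0.521  -0.2017  0.1106] [0.0975 0.1058 0.1315] red tray-x 
side blue 1745 [ 0.5433 -0.044   0.1134] [0.0983 0.1133 0.1311] red tray-x
```

```bash
python3 -c "
from h import *
job_done(); s=get_state(); print(s['t'],s['width'],s['eef_pos'])"
```

```text
the job is handed in; nothing more can be done
the job is handed in; nothing more can be done
```

The kit is ready to photograph: both wheels are in the blue bin, the gear motor is in the orange bin, and the gripper is holding the lever straight up. I handed the job in at about 22.7 s of the 72 s allowed.

**Lever:** the last reading put the grip within about 0.1 mm of directly above the shaft by my own estimate, which is an angle of about 1.57 rad. The jaws are 15 mm apart on the 16 mm handle, set to a 30 N squeeze.

**Tray:** its floor rose about 19 mm from where it sat under load, which fits the highest point.

**Bystanders:** in the last picture I viewed, the other things on the bench, including the pink and brown wheels, looked unmoved.

**What did not go cleanly:**
- **Motor grasp:** the first try missed because I lifted before the jaws had closed. It only slid the motor about 17 mm away from the car, and the second try held.
- **Handle height:** the handle seems to sit about 3 mm lower in the pads than I assumed. That gave about 16 N of side force while swinging it up.
- **Force at the end:** the wrist still read about 7 N sideways and 8 N upward. The sideways force is more than the 2 to 4 N expected from the spring, but well under the limits.
- **Camera check:** the side camera puts the handle 2.8 mm short of vertical. It showed about the same offset with the lever down, so I treated it as camera bias.

After hand-in the station would not give another reading, so I have no check of the hold during the final second.

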